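# Latch the parts guard and arm the laser with its key

## Task

Arm the laser station. First swing the steel latch bar round until it stops in the red catch, so that it holds the parts guard; then take the red key out of its stand, push it fully home in the key switch on the yellow box (the cylinder is loosely fitted, so feel for the slot), and turn it clockwise all the way to its stop. Let go and leave the red key in the switch; leave the blue key in the stand and the other things on the bench where they are.

Things in the scene. Friction and masses are not known exactly. Their poses are not given: they have to be found in the camera images.
- latch (a joint): angle of the swing latch, rad: 0 = closed, stopped in the catch; grows as it opens, swinging clockwise seen from above (towards the robot) about latch_pivot, to 1.5. Starts 0.7 to 1.3. Stiff enough to stay where it is left. The bar is steel, 108 x 13 x 8 mm, level, and swings horizontally
- latch_pivot (a point): on the latch's vertical pivot axis at the bar's mid height, 66 mm above the table, on the aluminium fixture (150 x 150 x 22 mm base, clear parts guard up to 62 mm high behind the bar). Its axes are the fixture's: closed, the bar points along -y; open, it swings towards -x
- latch_knob (a point): centre of the black upright knob on the latch bar, 18 mm in diameter, 36 mm tall, spanning 20 mm below to 16 mm above this point (below that is the bar); on the bar 60 mm from the pivot axis
- catch (a point): inside the red fork-shaped catch, 98 mm from the pivot along the closed bar; its red top lip reaches 16 mm above this point
- red_key: laser key, loose, upright in the stand. Origin: lower tip of its blade; z up, x along blade and bow width, y through the thickness. Steel blade 14 x 6 mm, 24 mm long, rounded tip; collar 24 x 16 mm at 24 to 30 mm; flat red bow 30 wide x 12 thick at 30 to 64 mm. Fits the switch either way round. In the stand its collar rests on the stand's top, the blade has 1 to 2 mm of play
- red_key_grip (a point): point in the middle of the red bow, 50 mm above the tip, to be pinched across its 12 mm thickness (key y)
- blue_key: a key of the same shape with a blue bow, for another machine, in the other place of the stand, 72 mm from the red one along the stand's x; which place is which changes. Leave it there
- key_stand: grey key stand, fixed, 150 x 50 x 30 mm, origin at the middle of its underside, x along its length; two upright slots at x = -36 and +36 mm, long side along x
- switch_box: yellow station box, fixed, 110 x 110 x 58 mm, origin at the middle of its underside, z up. The key cylinder stands in the middle of its top, 4 mm proud
- switch_face (a point): nominal centre of the key cylinder's face, 62 mm above the table, axes as the box. The cylinder (36 mm in diameter, flat face) is loosely fitted: its true axis is anywhere within 4 mm of here along the box's x and within 4 mm along y. With lock_barrel at 0 its slot, 15.5 x 7.5 mm, 26 mm deep, lies along the box's x. Fully home, the key's collar rests on the face, its tip 24 mm below
- lock_barrel (a joint): angle of the key cylinder, rad: 0 = off (start), grows clockwise seen from above to the stop at 1.2 = on; it has friction (0.1 N m) and stays where it is left
- tape_roll: bystander, yellow ring 90 mm in diameter, 24 mm high, lying on the table
- screwdriver: bystander, lying on the table; origin under it, x along it
- mouse: bystander, black computer mouse on a blue pad, 100 x 58 x 29 mm
- coil_a: bystander, small copper and yellow coil standing on the table, 24 mm in diameter, 22 mm high
- coil_b: bystander, another such coil
Things that resemble listed ones, but are neither listed nor needed, are in the scene too. Several things have the shape of the switch_box; the one meant has the colours described above.

How it is judged:
On the way, in this order (a step that is already met when the one before it is completed fails the run):
1. the latch bar is swung into its catch (latch under 0.08 rad) (value of joint latch below 0.08 rad), for 0.2 s.
2. the red key is pushed home in the switch (tip at least 20 mm below the face) while the latch is closed (z of red_key in the frame of switch_face below -0.02 m and horizontal distance between red_key and switch_face below 0.01 m and value of joint latch below 0.08 rad), for 0.1 s.
3. the key cylinder is turned on (lock_barrel over 1.08 rad) (value of joint lock_barrel above 1.08 rad), for 0.1 s.
At the end, for the whole second after the job is handed in: Latch in its catch (under 0.08 rad); red key released, at rest in the switch, tip 20 mm or more below the face and within 10 mm of its nominal centre, upright within 0.15 rad; cylinder over 1.08 rad; blue key within 20 mm of its start in the stand (all of step 2 and value of joint lock_barrel above 1.08 rad and angle between red_key's own z axis and vertical below 0.15 rad and linear speed of red_key below 0.02 m/s and distance of blue_key from where it was at the start of the episode below 0.02 m); the robot touches nothing.
It fails at once if the blue key is pulled out or pushed about (over 20 mm) (distance of blue_key from where it was at the start of the episode above 0.02 m).
It fails at once if another thing on the bench is moved by over 30 mm (distance of any of tape_roll, screwdriver, mouse, coil_a, coil_b from where it was at the start of the episode above 0.03 m).
It also fails if it takes over 64 s, if anything falls off the work surface, if the arm or the gripper's body presses on something with over 40 N, if the wrist force passes 120 N, or if a joint passes its speed limit or range.

## Robot

A 7-joint arm with a two-finger parallel gripper is mounted at the origin on the work surface. World frame = base frame: x ahead of the robot, y to its left, z up, the work surface at z = 0. Lengths are in m, angles in rad, forces in N, time in s.
With the tool pointing down it reaches from about 0.4 to 0.85 m from the base axis. Payload 10.4 kg.
Tool frame: the origin (TCP) lies on the centre line of the jaws, within the pads' length; the fingertips stand r.tip_extent ahead of it and the grasp point (between the pads) lies 3 mm ahead of it (r.tip_extent is the distance from the TCP to the fingertips, in m); z points along the fingers, y is the direction in which the jaws open and shut (so a half turn about z gives the same grasp; the last joint's range is limited). The gripper opens to 87 mm and grips with 3 to 60 N. Pads are 19 mm wide; open, the fingers measure 117 mm over their backs; the gripper's body (75 mm by 190 mm) begins 51 mm behind the grasp point.
Start: joints at [-1.346, 0.332, -0.065, 1.46, 0.022, 1.35, -0.088], TCP at [0.153, 0.606, 0.245] pointing down, gripper open.
Joint ranges: [-2.6, 2.6], [-0.5, 2.12], [-1.47, 1.34], [0.16, 2.42], [-1.27, 4.41], [0.06, 2.06], [-2.6, 2.6]. Speed limits (rad/s): [2.22, 2.22, 2.79, 2.79, 3.14, 3.14, 3.14].

## Interface

Orientations are given as a unit quaternion [x, y, z, w].
In Python, from bench import r gives the robot as it stands. The module is installed in compiled form; this text tells all that it offers.
- The arm moves only by the shell command python3 -m jog 'ROWS' [FORCE]. ROWS is JSON, a list of rows, each a list of 5 numbers: the shift along the tool's x, y, z in cm, then the turn about the tool's z in rad, then the closure, from 0 (fully open) to 1 (shut). A call has exactly 10 rows; each row shifts and turns the pose as measured when the row begins, along the tool's axes as they then stand; what a row does not reach is not made up. A row lasts 1/10 s, in which the tool goes at most 50 mm and 8.59 degrees, less where a joint would pass 70% of its speed; a pose out of reach is approached as far as the arm can. A call with a gripper value outside its range is refused whole. The fingers move at their own pace and stop on an object; FORCE is the grip in N (left out, the last holds). Time passes only in rows, so rows that do not move let the fingers close, or fill a call up. It gives the time, the measured TCP pose, the force and the opening at its end, in the units of the state.
- r.read_state(): the state, without advancing time (a new reading comes with each control period).
- r.camera(name): name is "scene" or "side" or "wrist"; returns a dict with "pixels" (420x560x3 uint8, red, green, blue), "fx", "fy", "cx", "cy" (pixels), "camera_from_world" (4x4, takes a point from world to camera coordinates). Camera axes: x right, y up, looking along -z (the intrinsics and any distortion apply to the point x, -y, -z); pixel columns grow to the right and rows downward; lengths in m; the calibration is good to about 2 mm. A picture is of the moment at which its call begins. There is no depth.
- r.close_job(): hands the job in, once; it reports no verdict.
The state is a dict: "time": time; "joint_positions": joint angles; "joint_vel": joint speeds; "joint_torque": joint torques, N m; "ee_pos": TCP position; "eef_rot": TCP orientation; "ft_force": force on the tool from outside, world axes, zero at the start; "torque": the same for the moment, N m; "width": finger opening in m.
Only numpy, scipy, OpenCV 4.12 (cv2) and the standard library are available. Lean on these libraries where they do the work, as an engineer would, in place of code of your own. Each camera call takes 0.05 s, during which the arm holds its last target. There are 200 camera calls.

## Working session

There is one attempt and no reset: what is moved stays moved. The work goes in short steps, Python scripts to look and compute and a shell command to move; the robot and the scene stay as the last step left them, time stands still between calls to the robot, and variables do not carry over. Pictures are saved under pics/ and viewed, about 8 in all and at most 12, crops included, and the job is handed in when it is done.

```bash
mkdir -p pics
cat > h.py <<'E'
import numpy as np, cv2
from bench import r
from scipy.spatial.transform import Rotation as R
def grab(name,fn=None):
    c=r.camera(name); 
    np.save(f'pics/{fn or name}.npy',c['pixels']); 
    if fn: cv2.imwrite(f'pics/{fn}.png',c['pixels'][:,:,::-1])
    return c
def ray(c,u,v):
    T=np.linalg.inv(c['camera_from_world'])
    k=[k for k in c if 'dist' in k]
    d=np.array([(u-c['cx'])/c['fx'],-(v-c['cy'])/c['fy'],-1.])
    return T[:3,3],T[:3,:3]@d
def onz(c,u,v,z):
    o,d=ray(c,u,v); return o+d*(z-o[2])/d[2]
def proj(c,p):
    q=c['camera_from_world']@np.append(p,1); return np.array([c['cx']+c['fx']*q[0]/-q[2],c['cy']-c['fy']*q[1]/-q[2]])
def tool():
    s=r.read_state(); return s,np.array(s['ee_pos']),R.from_quat(s['eef_rot'])
def delta(p,yaw=None):
    """cm shift in tool axes to bring TCP to p; yaw: desired world angle of tool y axis mod pi"""
    s,e,q=tool(); d=q.inv().apply(np.array(p)-e)*100
    y=q.apply([0,1,0]); a=np.arctan2(y[1],y[0]); out=None
    if yaw is not None:
        # tool z down: positive turn about tool z is clockwise from above
        out=-((yaw-a+np.pi/2)%np.pi-np.pi/2)
    return np.round(d,2),out
E
python3 - <<'E'
from h import *
s=r.read_state(); print(s, r.tip_extent)
for n in('scene','side','wrist'):
    c=grab(n,n+'0'); print({k:v for k,v in c.items() if k!='pixels'})
E
```

```text
{'time': 0.0, 'joint_positions': array([-1.34559382,  0.33284793, -0.06471507,  1.4609376 ,  0.02161969,
        1.34989086, -0.08849354]), 'joint_vel': array([-0.00124758,  0.00123   , -0.00052369, -0.00029769,  0.00067268,
        0.00207369, -0.00165926]), 'joint_torque': array([-1.03075977e-04, -6.23264337e+01,  2.45752267e-02, -3.89899886e+01,
       -6.14344189e-02,  3.96138767e-02,  1.57599520e-04]), 'ee_pos': array([0.15321159, 0.60556704, 0.24377068]), 'eef_rot': array([ 1.23561656e-01,  9.92336655e-01, -6.92141415e-04, -4.64714058e-05]), 'ft_force': array([-0.11780762, -0.18068681,  0.12411951]), 'torque': array([ 0.07584339, -0.00877027, -0.00337023]), 'width': 0.08738002109108592} 0.022
{'fx': 388.1830021724402, 'fy': 388.1830021724402, 'cx': 276.2029906801899, 'cy': 214.65388691453848, 'camera_from_world': array([[-0.72958868,  0.68384554,  0.0074591 ,  0.39761575],
       [-0.51912971, -0.56088923,  0.644909  ,  0.21206911],
       [ 0.44520187,  0.46664606,  0.76422297, -1.30985865],
       [ 0.        ,  0.        ,  0.        ,  1.        ]])}
{'fx': 488.3298794453632, 'fy': 488.3298794453632, 'cx': 280.0280180216258, 'cy': 205.38429048554642, 'camera_from_world': array([[ 0.86234875, -0.5058643 , -0.02135294, -0.47240239],
       [ 0.3916321 ,  0.63969979,  0.66136864, -0.29084856],
       [-0.32090331, -0.57869292,  0.74975701, -1.43268477],
       [ 0.        ,  0.        ,  0.        ,  1.        ]])}
{'fx': 356.73380268117364, 'fy': 356.73380268117364, 'cx': 273.7091504529159, 'cy': 208.4728833200423, 'camera_from_world': array([[ 0.2449843 ,  0.96952633, -0.0011784 , -0.62424041],
       [-0.93829746,  0.23678689, -0.25205126,  0.03119237],
       [-0.2440913 ,  0.06285429,  0.96771317, -0.39076809],
       [ 0.        ,  0.        ,  0.        ,  1.        ]])}
```

View pics/scene0.png

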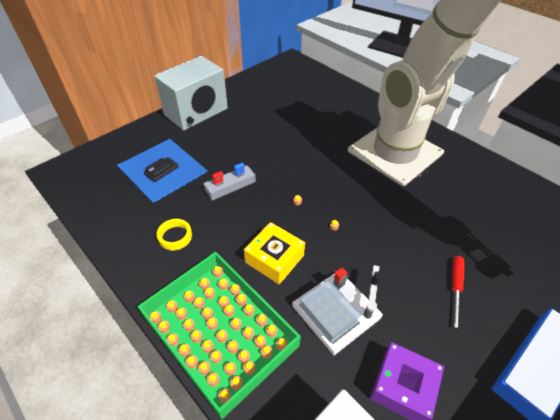

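View pics/side0.png

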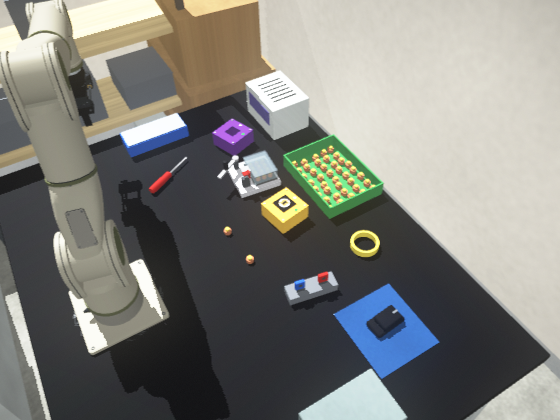

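Scene view: red key at (217,177), blue key at (239,169) in the stand, yellow box at (275,252), and the fixture at (338,310) with its red catch at (340,275). Yellow ring at (174,234) is the tape; the purple box at (408,380) has the same shape but the wrong colour. Side view: red key at (323,278), blue at (300,285), yellow box at (285,210), fixture at (252,175). Next is one enlarged composite.

Run:
```python
from h import *
a=cv2.imread('pics/scene0.png');b=cv2.imread('pics/side0.png')
f=lambda im,x,y,w,h:cv2.resize(im[y:y+h,x:x+w],(400,300),interpolation=cv2.INTER_CUBIC)
top=np.hstack([f(a,285,255,108,81),f(b,212,145,80,60)])
bot=np.hstack([f(a,190,150,80,60),f(a,235,215,80,60)])
cv2.imwrite('pics/comp1.png',np.vstack([top,bot]))
```

```text
(no output)
```

View pics/comp1.png

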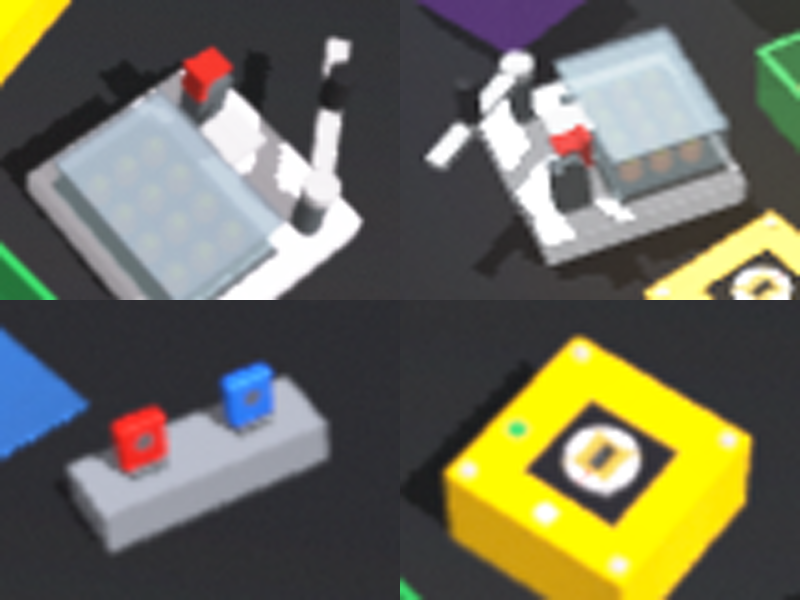

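Crops: in scene pixels the pivot cap is about (371,305), knob (375,280) and catch top (341,272). In the side view they are pivot (235,157), knob (226,165) and catch (246,173). The cylinder face is at scene (275,247), its slot visible. Two yellow things are candidates: the ring at (174,234) is the tape, and only the yellow box at (275,252) has a cylinder, so that is the switch_box.

```bash
cat >> h.py <<'E'
def tri(c1,p1,c2,p2):
    o1,d1=ray(c1,*p1);o2,d2=ray(c2,*p2);d1/=np.linalg.norm(d1);d2/=np.linalg.norm(d2)
    t=np.linalg.lstsq(np.c_[d1,-d2],o2-o1,rcond=None)[0]
    a,b=o1+t[0]*d1,o2+t[1]*d2; return np.round((a+b)/2,4),np.round(np.linalg.norm(a-b),4)
def blob(im,lo,hi,roi,minA=5):
    h=cv2.cvtColor(im,cv2.COLOR_RGB2HSV); x,y,w,hh=roi
    m=np.zeros(h.shape[:2],np.uint8); m[y:y+hh,x:x+w]=cv2.inRange(h[y:y+hh,x:x+w],lo,hi)
    if lo[0]==0: m[y:y+hh,x:x+w]|=cv2.inRange(h[y:y+hh,x:x+w],(172,lo[1],lo[2]),(180,255,255))
    return m
def cen(m):
    v,u=np.nonzero(m); return (u.mean(),v.mean()),len(u)
E
python3 - <<'E'
from h import *
c=grab('scene');d=grab('side')
P={'pivot_top':((370.9,305),(235.4,157.4)),'knob':((374.9,279.8),(225.6,165)),'catch_top':((340.9,271),(246,173)),'face':((275,247),(285,203.5))}
for k,(a,b) in P.items(): print(k,tri(c,a,d,b))
RED=((0,120,80),(8,255,255));BLU=((100,150,120),(125,255,255))
for n,h,ra,rb in(('red',RED,(205,165,25,25),(312,266,25,22)),('blue',BLU,(229,158,22,22),(290,275,20,20))):
    a,na=cen(blob(c['pixels'],*h,ra));b,nb=cen(blob(d['pixels'],*h,rb));print(n,a,na,b,nb,tri(c,a,d,b))
print(onz(c,275,247,.062),'piv',onz(c,370.9,305,.075),onz(d,235.4,157.4,.075))
E
```

```text
pivot_top (array([0.5485, 0.3117, 0.0714]), np.float64(0.0001))
knob (array([0.4973, 0.2814, 0.0842]), np.float64(0.0018))
catch_top (array([0.5382, 0.2115, 0.0838]), np.float64(0.0021))
face (array([0.5918, 0.0429, 0.0575]), np.float64(0.0027))
red (np.float64(217.24107142857142), np.float64(176.75892857142858)) 112 (np.float64(322.3690476190476), np.float64(276.3809523809524)) 84 (array([ 0.5416, -0.2573,  0.0568]), np.float64(0.0018))
blue (np.float64(238.90526315789472), np.float64(167.89473684210526)) 95 (np.float64(298.85714285714283), np.float64(283.84415584415586)) 77 (array([ 0.4701, -0.2435,  0.0567]), np.float64(0.002))
[0.59278852 0.04589539 0.062     ] piv [0.55045832 0.31241253 0.075     ] [0.54699166 0.30802404 0.075     ]
```

Run:
```python
from h import *
print(delta([0.5,0.28,0.2],np.radians(-59.4)))
```

```text
(array([-41.61, -23.08,   4.43]), np.float64(-0.7818011922504802))
```

```bash
python3 -m jog '[[-4.2,-2.3,0.4,0,0],[-4.2,-2.3,0.4,0,0],[-4.2,-2.3,0.4,0,0],[-4.2,-2.3,0.4,0,0],[-4.2,-2.3,0.4,0,0],[-4.2,-2.3,0.4,0,0],[-4.2,-2.3,0.4,0,0],[-4.2,-2.3,0.4,0,0],[-4.2,-2.3,0.4,0,0],[-4.2,-2.3,0.4,0,0]]' 30; python3 -m jog '[[0,0,0,0.15,0],[0,0,0,0.15,0],[0,0,0,0.15,0],[0,0,0,0.15,0],[0,0,0,0.15,0],[0,0,0,0.15,0],[0,0,0,0.15,0],[0,0,0,0.15,0],[0,0,0,0.15,0],[0,0,0,0.15,0]]'
python3 - <<'E'
from h import *
print(delta([0.4973,0.2814,0.2],np.radians(-59.4)),r.read_state()['joint_positions'])
E
```

```text
time: 1.25
ee_pos: [0.5106, 0.2747, 0.2014]
eef_rot: [0.116, 0.993, 0.002, -0.001]
ft_force: [-0.4, 0.7, 1.1]
width: 0.0868
time: 2.25
ee_pos: [0.5165, 0.2642, 0.1996]
eef_rot: [0.764, 0.645, -0.001, -0.0]
ft_force: [-0.1, 0.2, -0.2]
width: 0.0872
(array([ 1.37, -2.18, -0.03]), np.float64(0.8688065183015454)) [-0.90882239  0.27220242  0.42637866  1.66404022 -0.11804494  1.23345227
 -0.62479189]
```

```bash
python3 -m jog '[[0,0,0,0.15,0],[0,0,0,0.15,0],[0,0,0,0.15,0],[0,0,0,0.15,0],[0,0,0,0.15,0],[0,0,0,0.13,0],[2.5,-0.3,0,0,0],[0,0,0,0,0],[0,0,0,0,0],[0,0,0,0,0]]'
python3 - <<'E'
from h import *
print(delta([0.4973,0.2814,0.2],np.radians(-59.4)),r.read_state()['joint_positions'])
c=grab('wrist','wrist1')
for p in([.4973,.2814,.106],[.5485,.311,.075],[.5382,.2115,.082]): print(proj(c,p))
E
```

```text
time: 3.25
ee_pos: [0.5359, 0.2795, 0.1987]
eef_rot: [0.967, 0.253, -0.002, 0.001]
ft_force: [-0.3, 0.1, 0.4]
width: 0.087
(array([-3.27, -2.06, -0.11]), np.float64(-0.021996978938556344)) [-0.99123686  0.34408612  0.54496372  1.60271008 -0.18523207  1.25149258
 -1.47180125]
[244.29634489 262.94936834]
[245.00324792 172.93533558]
[351.77914054 248.71407073]
```

View pics/wrist1.png

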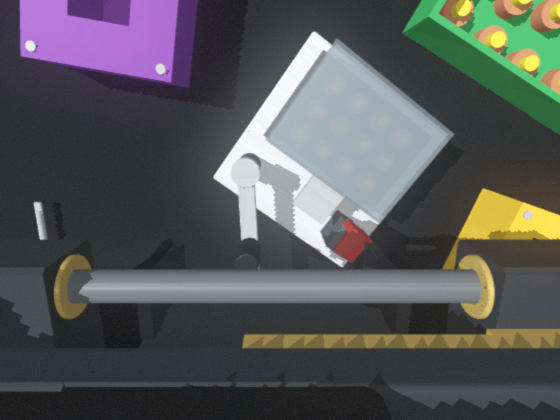

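The wrist view shows the pivot cap at (246,172) and the catch at (350,243). Both match the projections to within a few pixels, and the knob at (247,255) is where I expected it. Moving over the knob and going down.

```bash
python3 -m jog '[[-1.1,-0.7,0,0,0.4],[-1.1,-0.7,0,0,0.4],[-1.1,-0.7,0,0,0.4],[0,0,0,0,0.4],[0,0,0,0,0.4],[0,0,0,0,0.4],[0,0,0,0,0.4],[0,0,0,0,0.4],[0,0,0,0,0.4],[0,0,0,0,0.4]]' 30
python3 - <<'E'
from h import *
print(delta([0.4973,0.2814,0.1],np.radians(-59.4)))
E
```

```text
time: 4.3
ee_pos: [0.4952, 0.2796, 0.1995]
eef_rot: [0.968, 0.253, -0.002, 0.0]
ft_force: [0.5, -0.3, 0.3]
width: 0.0525
(array([ 0.31, -0.05,  9.95]), np.float64(-0.023539803023329364))
```

```bash
python3 -m jog '[[0.3,0,2.5,0,0.4],[0,0,2.5,0,0.4],[0,0,2.5,0,0.4],[0,0,2,0,0.4],[0,0,0,0,0.4],[0,0,0,0,0.4],[0,0,0,0,1],[0,0,0,0,1],[0,0,0,0,1],[0,0,0,0,1]]' 30
python3 - <<'E'
from h import *
print(delta([0.4973,0.2814,0.1],np.radians(-59.4)))
s,e,q=tool(); piv=np.array([.5485,.311]); d=e[:2]-piv; print(np.linalg.norm(d),np.degrees(np.arctan2(d[1],d[0])), q.apply(np.eye(3)))
E
```

```text
time: 5.3
ee_pos: [0.5007, 0.2824, 0.1062]
eef_rot: [0.968, 0.252, 0.002, -0.001]
ft_force: [-0.2, 0.1, -0.3]
width: 0.0279
(array([-0.35, -0.08,  0.62]), np.float64(-0.023965694402618087))
0.055657395952447654 -149.12791961846656 [[ 0.87268993  0.48826084  0.00369287]
 [ 0.4882684  -0.87269226 -0.00147907]
 [ 0.00250057  0.00309388 -0.99999209]]
```

```bash
python3 -m jog '[[-0.3,0,0.4,0,0.68],[0,0,0,0,0.68],[0,0,0,0,1],[0,0,0,0,1],[0,0,0,0,1],[0,0,0,0,1],[0,0,0,0,1],[0,0,0,0,1],[0,0,0,0,1],[0,0,0,0,1]]' 30
python3 - <<'E'
from h import *
s,e,q=tool(); piv=np.array([.5485,.311]); d=e[:2]-piv; print(np.linalg.norm(d),np.degrees(np.arctan2(d[1],d[0])), s['ft_force'])
E
```

```text
time: 6.3
ee_pos: [0.498, 0.2809, 0.1024]
eef_rot: [0.968, 0.252, 0.002, -0.001]
ft_force: [-0.1, -0.7, 1.1]
width: 0.0173
0.058792720243691525 -149.22540222428717 [-0.12223819 -0.67186436  1.10419323]
```

```bash
python3 -m jog '[[0.02,0.5,0,-0.085,1],[0.02,0.5,0,-0.085,1],[0.02,0.5,0,-0.085,1],[0.02,0.5,0,-0.085,1],[0.02,0.5,0,-0.085,1],[0.02,0.5,0,-0.085,1],[0.02,0.5,0,-0.085,1],[0.02,0.5,0,-0.085,1],[0,0,0,0,1],[0,0,0,0,1]]' 30
python3 - <<'E'
from h import *
s,e,q=tool(); piv=np.array([.5485,.311]); d=e[:2]-piv; x=q.apply([1,0,0]);print(np.linalg.norm(d),np.degrees(np.arctan2(d[1],d[0])), np.degrees(np.arctan2(x[1],x[0])),s['ft_force'])
E
```

```text
time: 7.3
ee_pos: [0.5298, 0.2555, 0.1024]
eef_rot: [0.821, 0.57, 0.004, -0.001]
ft_force: [-1.4, -1.1, -0.8]
width: 0.0174
0.05854467513122104 -108.62235120378533 69.55584992378692 [-1.44932855 -1.12011535 -0.79748969]
```

```bash
python3 -m jog '[[0.02,0.5,0,-0.085,1],[0.02,0.45,0,-0.08,1],[0,0.2,0,-0.03,1],[0,0.2,0,-0.03,1],[0,0.2,0,-0.03,1],[0,0.2,0,-0.02,1],[0,0.2,0,0,1],[0,0.2,0,0,1],[0,0.2,0,0,1],[0,0.2,0,0,1]]' 30
python3 - <<'E'
from h import *
s,e,q=tool(); piv=np.array([.5485,.311]); d=e[:2]-piv; x=q.apply([1,0,0]);print(np.linalg.norm(d),np.degrees(np.arctan2(d[1],d[0])), np.degrees(np.arctan2(x[1],x[0])),s['ft_force'],q.apply([0,1,0]))
E
```

```text
time: 8.3
ee_pos: [0.542, 0.2533, 0.1022]
eef_rot: [0.738, 0.674, -0.006, -0.008]
ft_force: [-10.1, -1.2, 8.3]
width: 0.0174
0.05801801896894469 -96.40983358424164 84.83279058304625 [-10.07301396  -1.22799455   8.30910498] [ 0.99574029 -0.09001866 -0.01994758]
```

```bash
python3 -m jog '[[0,0.4,0,0,1],[0,0.4,0,0,1],[0,0.4,0,0,1],[0,0,0,0,1],[0,0,0,0,0.7],[0,0,0,0,0.5],[0,0,0,0,0.5],[0,0,0,0,0.5],[0,0,-2,0,0.5],[0,0,-3,0,0.5]]' 30
python3 - <<'E'
from h import *
c=grab('wrist','w2');d=grab('scene','s2')
a=c['pixels'];b=d['pixels'][255:336,285:393]
cv2.imwrite('pics/comp2.png',np.hstack([cv2.resize(a[:,:,::-1],(400,300)),cv2.resize(b[:,:,::-1],(400,300),interpolation=cv2.INTER_CUBIC)]))
E
```

```text
time: 9.3
ee_pos: [0.5414, 0.253, 0.1488]
eef_rot: [0.74, 0.672, -0.021, -0.015]
ft_force: [0.9, 1.3, 0.9]
width: 0.0431
```

View pics/comp2.png

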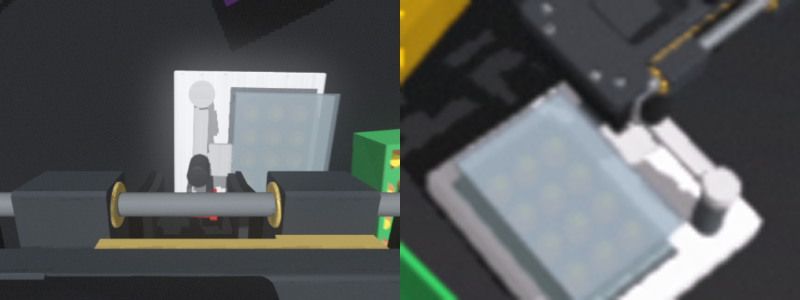

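The latch bar now lies parallel to the fixture edge with its end in the catch, and it resisted further pushing, so it is closed. Lifting now, then measuring the slot direction on the box from the first pictures.

```bash
python3 -m jog '[[0,0,-3,0,0],[0,0,-3,0,0],[0,0,0,0,0],[0,0,0,0,0],[0,0,0,0,0],[0,0,0,0,0],[0,0,0,0,0],[0,0,0,0,0],[0,0,0,0,0],[0,0,0,0,0]]' 30
python3 - <<'E'
from h import *
s,e,q=tool();print('z',q.apply([0,0,1]),delta([.5416,-.2573,.2],np.radians(79.1)))
c=r.camera('scene')
im=np.load('pics/scene0.npy')
for n,z,(u,v) in (('top',.058,(271,223)),('right',.058,(305,242.4)),('slotA',.062,(276.4,243.4)),('slotB',.062,(274.4,250))): print(n,onz(c,u,v,z))
g=cv2.cvtColor(im,cv2.COLOR_RGB2GRAY); print(g[238:257,264:287])
E
```

```text
time: 10.4
ee_pos: [0.5452, 0.2534, 0.2099]
eef_rot: [0.741, 0.671, -0.019, -0.015]
ft_force: [0.4, 0.6, -0.7]
width: 0.0869
z [-0.04900141 -0.00348184 -0.99879264] (array([-50.85,   4.73,   1.19]), np.float64(-1.4793869456915703))
top [ 0.54539096 -0.0204332   0.058     ]
right [0.52481358 0.08545904 0.058     ]
slotA [0.58256948 0.04015156 0.062     ]
slotB [0.60015097 0.05158201 0.062     ]
[[224 224 224 224 221 186 107  63  53  52  52  54  58  76 122 179 215 223
  224 224 224 224 224]
 [224 224 224 221 186 107  61  53  56  69  79  78  74  63  63  89 140 198
  221 224 224 224 224]
 [224 224 220 187 108  63  66  97 132 160 180 183 176 144 112  78  74 107
  157 209 222 224 224]
 [224 221 186 108  64  75 143 227 251 248 232 238 249 251 244 184 115  72
   77 120 178 213 223]
 [222 186 107  61  73 152 239 254 254 241 224 225 239 251 253 252 241 146
   67  62  87 138 195]
 [204 114  61  65 133 231 254 255 248 225 216 200 190 227 251 254 253 235
  110  56  55  71 106]
 [128  67  55  92 202 252 254 251 229 216 203 153 117 156 215 241 247 243
  166  72  53  54  58]
 [ 69  54  56 102 215 25
[... 440 characters left out ...]
145  61  52  55  81]
 [ 53  51  52  58 108 203 246 242 244 252 246 225 233 251 254 254 250 197
   88  54  55  82 157]
 [ 96  63  53  52  64 107 170 227 250 253 252 246 249 253 252 246 189 104
   59  52  75 153 216]
 [197 133  77  53  52  60  86 132 187 228 242 243 245 238 197 151  98  59
   51  70 129 206 222]
 [223 218 165  96  62  55  55  66  90 120 148 178 195 150  98  68  56  54
   70 127 204 221 224]
 [226 224 220 196 136  89  57  52  55  60  68  90 101  76  58  52  54  64
  125 203 223 224 224]
 [240 232 224 222 220 192 114  64  53  51  52  53  57  53  52  53  62 107
  191 222 224 224 224]
 [254 247 233 224 224 223 212 140  88  63  51  52  53  53  51  62 109 190
  222 224 224 224 224]]
```

```bash
python3 -m jog '[[-4.6,0.4,0.1,0,0],[-4.6,0.4,0.1,0,0],[-4.6,0.4,0.1,0,0],[-4.6,0.4,0.1,0,0],[-4.6,0.4,0.1,0,0],[-4.6,0.4,0.1,0,0],[-4.6,0.4,0.1,0,0],[-4.6,0.4,0.1,0,0],[-4.6,0.4,0.1,0,0],[-4.6,0.4,0.1,0,0]]'; python3 -m jog '[[0,0,0,-0.15,0],[0,0,0,-0.15,0],[0,0,0,-0.15,0],[0,0,0,-0.15,0],[0,0,0,-0.15,0],[0,0,0,-0.15,0],[0,0,0,-0.15,0],[0,0,0,-0.15,0],[0,0,0,-0.15,0],[0,0,0,-0.13,0]]';  python3 - <<'E'
from h import *
s,e,q=tool();print('z',q.apply([0,0,1]),delta([.5416,-.2573,.2],np.radians(79.1)),s['joint_positions'])
c=grab('wrist','w3')
for n,h in(('red',((0,120,80),(8,255,255))),('blue',((100,150,80),(125,255,255)))):
    m=blob(c['pixels'],*h,(0,0,560,420)); k,l,st,ce=cv2.connectedComponentsWithStats(m)
    print(n,[(st[i].tolist(),ce[i].round(1)) for i in range(1,k) if st[i][4]>60])
print(proj(c,[.5416,-.2573,.07]),proj(c,[.4701,-.2435,.07]))
E
```

```text
time: 11.45
ee_pos: [0.5417, -0.2159, 0.2014]
eef_rot: [0.736, 0.677, -0.016, -0.015]
ft_force: [2.2, 0.9, 0.1]
width: 0.087
time: 12.45
ee_pos: [0.539, -0.227, 0.202]
eef_rot: [0.085, 0.996, -0.004, -0.022]
ft_force: [-0.6, -0.3, -0.6]
width: 0.0869
z [-0.04411202 -0.00400429 -0.99901857] (array([-0.78, -2.94,  0.2 ]), np.float64(0.020618775466532124)) [-0.02141351  0.30752576  0.40695834  1.61572549 -0.10469276  1.2834946
  1.80345679]
red [([232, 200, 17, 41, 604], array([240. , 219.7]))]
blue [([232, 113, 12, 38, 131], array([234.1, 130.7])), ([100, 206, 52, 33, 444], array([129.2, 219.7]))]
[238.97033447 221.50522794] [239.04482082 128.13265492]
```

Run:
```python
from h import *
c=grab('wrist','w4')
m=blob(c['pixels'],(0,120,80),(8,255,255),(0,0,560,420))
(u,v),wh,a=cv2.minAreaRect(cv2.findNonZero(m)); print(u,v,wh,a)
p=onz(c,u,v,.069); print('bow top centre',p)
b=cv2.boxPoints(((u,v),wh,a)); w=np.array([onz(c,*x,.07)[:2] for x in b]); print(w); 
for i in range(4): d=w[(i+1)%4]-w[i]; print(np.linalg.norm(d),np.degrees(np.arctan2(d[1],d[0])))
m=c['pixels'][90:270,160:320][:,:,::-1]; cv2.imwrite('pics/crop4.png',cv2.resize(m,(640,720)[:2] and (533,600),interpolation=cv2.INTER_CUBIC))
print(delta([p[0],p[1],.06],np.radians(79.1)))
```

```text
240.0 219.5 (41.0, 16.0) 90.0
bow top centre [ 0.54058089 -0.25635936  0.069     ]
[[ 0.5229754  -0.25944628]
 [ 0.52497993 -0.24697636]
 [ 0.55816114 -0.25289869]
 [ 0.55612319 -0.26568639]]
0.012630000904214674 80.8678878898987
0.03370559605217898 -10.119848787554112
0.012949071536510627 -99.0549939939167
0.03373002828581673 169.33876211681667
(array([-1.28, -2.69, 14.19]), np.float64(0.0165367293776153))
```

View pics/crop4.png

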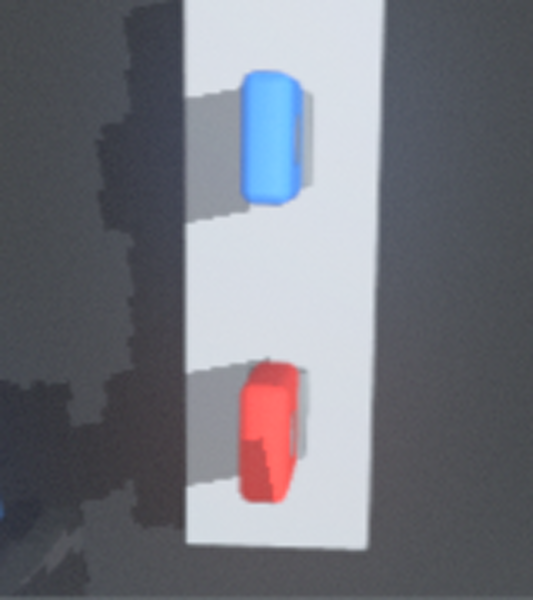

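The crop shows the red key at crop (268,430), which is full-image (240,220), and the blue key above it at (272,138), which is (240,131). Both stand in the grey stand and are aligned with the tool. The red one is the target; going down over it.

```bash
python3 -m jog '[[-0.4,-0.9,1,0,0.2],[-0.4,-0.9,1,0,0.2],[-0.4,-0.9,1,0,0.2],[0,0,2,0,0.2],[0,0,2,0,0.2],[0,0,2,0,0.2],[0,0,0,0,0.2],[0,0,0,0,0.2],[0,0,0,0,0.2],[0,0,0,0,0.2]]' 25
python3 - <<'E'
from h import *
s,e,q=tool();print(q.apply([0,0,1]),delta([.5405,-.2568,.062],np.radians(79.5)))
E
```

```text
time: 13.55
ee_pos: [0.5413, -0.2645, 0.1041]
eef_rot: [0.098, 0.995, -0.005, -0.023]
ft_force: [0.7, 0.3, -0.0]
width: 0.0697
[-0.04688068 -0.00618404 -0.99888135] (array([0.04, 0.8 , 4.21]), np.float64(-0.012497808425463663))
```

```bash
python3 -m jog '[[0,0.7,0,0,0.2],[0,0,0,0,0.2],[0,0,0,0,0.2],[0,0,1.4,0,0.2],[0,0,1.3,0,0.2],[0,0,1,0,0.2],[0,0,0,0,0.2],[0,0,0,0,0.2],[0,0,0,0,0.2],[0,0,0,0,0.2]]' 25
python3 - <<'E'
from h import *
s,e,q=tool();print(q.apply([0,0,1]),delta([.5405,-.2568,.062],np.radians(79.5)))
E
```

```text
time: 14.55
ee_pos: [0.5416, -0.2572, 0.0648]
eef_rot: [0.098, 0.995, -0.005, -0.022]
ft_force: [0.8, -0.7, -0.1]
width: 0.0693
[-0.04515789 -0.00644002 -0.9989591 ] (array([0.1 , 0.02, 0.28]), np.float64(-0.012359747882053407))
```

```bash
python3 -m jog '[[0.1,0,0.2,0,0.2],[0,0,0,0,1],[0,0,0,0,1],[0,0,0,0,1],[0,0,0,0,1],[0,0,0,0,1],[0,0,0,0,1],[0,0,0,0,1],[0,0,0,0,1],[0,0,0,0,1]]' 45; python3 -m jog '[[0,0,-1,0,1],[0,0,-1.5,0,1],[0,0,-2,0,1],[0,0,-2.5,0,1],[0,0,-2.5,0,1],[0,0,-2,0,1],[0,0,-1,0,1],[0,0,0,0,1],[0,0,0,0,1],[0,0,0,0,1]]'
python3 - <<'E'
from h import *
s,e,q=tool();print(q.apply([0,0,1]),delta([.593,.046,.18],np.radians(101)),s['ft_force'],s['torque'])
E
```

```text
time: 15.55
ee_pos: [0.5411, -0.2573, 0.0639]
eef_rot: [0.098, 0.995, -0.006, -0.021]
ft_force: [0.2, 0.3, 1.1]
width: 0.0118
time: 16.55
ee_pos: [0.5466, -0.2568, 0.2006]
eef_rot: [0.098, 0.995, -0.006, -0.02]
ft_force: [0.9, 0.1, 0.2]
width: 0.0121
[-0.04008879 -0.0079371  -0.9991646 ] (array([ 1.31, 30.63,  1.63]), np.float64(-0.38858278632448173)) [0.87553512 0.10640404 0.19836377] [-0.00976096 -0.07081468 -0.00050303]
```

```bash
python3 -m jog '[[-0.5,2,0,0,1],[-0.7,4.2,0,0,1],[-0.7,4.2,0,0,1],[-0.7,4.2,0,0,1],[-0.7,4.2,0,0,1],[-0.7,4.2,0,0,1],[-0.7,3.5,0,0,1],[0,1.5,0,-0.13,1],[0,0,0,-0.13,1],[0,0,0,-0.13,1]]'; python3 -m jog '[[0,0,0,0,1],[0,0,0,0,1],[0,0,0,0,1],[0,0,0,0,1],[0,0,0,0,1],[0,0,0,0,1],[0,0,0,0,1],[0,0,0,0,1],[0,0,0,0,1],[0,0,0,0,1]]'
python3 - <<'E'
from h import *
s,e,q=tool();print(q.apply([0,0,1]),delta([.593,.046,.18],np.radians(101)),s['joint_positions'])
c=grab('wrist','w5'); print(proj(c,[.593,.046,.062])); d=grab('scene','s5');grab('side','d5')
E
```

```text
time: 17.55
ee_pos: [0.6455, 0.0192, 0.18]
eef_rot: [-0.1, 0.994, -0.001, -0.03]
ft_force: [0.2, 0.1, 0.3]
width: 0.0116
time: 18.55
ee_pos: [0.6442, 0.0182, 0.1772]
eef_rot: [-0.095, 0.995, -0.001, -0.032]
ft_force: [-0.1, 0.8, 0.2]
width: 0.0118
[-0.06431885 -0.00907748 -0.99788811] (array([4.51, 3.7 , 0.02]), np.float64(-0.0018892418463767324)) [-0.26889855  0.46411903  0.23109001  1.44189969 -0.10073301  1.31263789
  1.73178263]
[324.34716845 160.09296774]
```

View pics/w5.png

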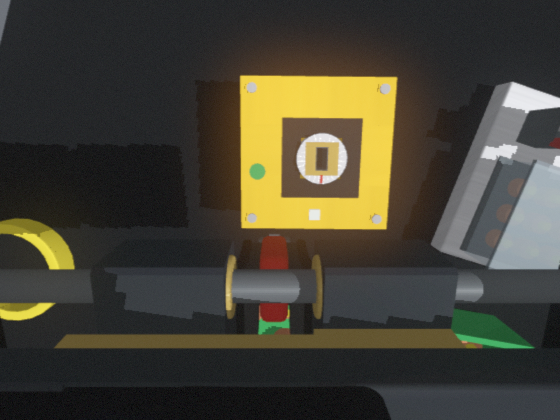

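The wrist view shows the yellow box with its round face at (322,158), the slot along the tool's x axis at (322,158), and the red key in the jaws at (273,270). Measuring the face centre and working out the key tip offset.

```bash
cat >> h.py <<'E'
qg=R.from_quat(np.array([.098,.995,-.006,-.021])/np.linalg.norm([.098,.995,-.006,-.021]))
tipv=qg.inv().apply(np.array([.5405,-.2568,.006])-np.array([.5411,-.2573,.0639])); upv=qg.inv().apply([0,0,1.])
def tip():
    s,e,q=tool(); return e+q.apply(tipv),q.apply(upv)
def todelta(t):
    """tool-axes cm shift bringing key tip to t"""
    s,e,q=tool(); return np.round(q.inv().apply(np.array(t)-tip()[0])*100,2)
E
python3 - <<'E'
from h import *
c=grab('wrist','w6'); im=c['pixels']; g=cv2.cvtColor(im,cv2.COLOR_RGB2GRAY)
h=cv2.cvtColor(im,cv2.COLOR_RGB2HSV)
# dark square surrounds face: face = not dark inside
roi=np.zeros_like(g); roi[120:196,284:360]=1
m=((g>90)&(roi>0)).astype(np.uint8); cs=cv2.findContours(m,cv2.RETR_EXTERNAL,cv2.CHAIN_APPROX_NONE)[0]
k=max(cs,key=cv2.contourArea); (u,v),rad=cv2.minEnclosingCircle(k); el=cv2.fitEllipse(k); print('circle',u,v,rad,el)
f=onz(c,*el[0],.062); print('face',f)
ds=((g<75)&(roi>0)).astype(np.uint8); ds=cv2.bitwise_and(ds,cv2.circle(np.zeros_like(g),(int(u),int(v)),18,1,-1)); x,n=cen(ds); print('slot',x,n,onz(c,*x,.062), cv2.minAreaRect(cv2.findNonZero(ds)))
Y=blob(im,(18,150,120),(34,255,255),(220,60,190,180)); k=max(cv2.findContours(Y,cv2.RETR_EXTERNAL,cv2.CHAIN_APPROX_NONE)[0],key=cv2.contourArea)
rr=cv2.minAreaRect(k);b=cv2.boxPoints(rr); w=np.array([onz(c,*p,.058) for p in b]);print('box',w.mean(0)); 
for i in (0,1): dd=w[i+1]-w[i]; print(np.linalg.norm(dd),np.degrees(np.arctan2(dd[1],dd[0])))
t,up=tip(); print('tip',t,up)
# check tip estimate: bow top centre projection
print('bowtop pred',proj(c,t+.064*up)); q=blob(im,(0,120,60),(8,255,255),(225,220,100,120)); print(cv2.boundingRect(cv2.findNonZero(q)))
E
```

```text
circle 319.5730895996094 156.92864990234375 29.347333908081055 ((321.2943115234375, 157.80712890625), (52.88481521606445, 53.329429626464844), 53.87078094482422)
face [0.59179096 0.04347025 0.062     ]
slot (np.float64(320.3333333333333), np.float64(159.0)) 9 [0.59276076 0.04296916 0.062     ] ((320.39080810546875, 158.0279083251953), (1.781176209449768, 14.106916427612305), 4.085616588592529)
box [0.59045964 0.04103169 0.058     ]
0.11145336087453561 -170.79988703022877
0.11084804848151539 100.32127128448866
tip [0.64180617 0.01930098 0.11926719] [ 0.02758026 -0.01434109  0.99951671]
bowtop pred [274.82520035 284.21240663]
(259, 236, 30, 85)
```

Run:
```python
from h import *
print(todelta([.5917,.0438,.085]),delta([0,0,0],np.radians(100))[1])
```

```text
[4.22 3.34 3.72] 0.01564538790940939
```

```bash
python3 -m jog '[[1,0.8,0,0.015,1],[1,0.8,0,0,1],[1,0.8,0,0,1],[0.8,0.6,0.5,0,1],[0.2,0.2,1,0,1],[0,0,1,0,1],[0,0,0.7,0,1],[0,0,0,0,1],[0,0,0,0,1],[0,0,0,0,1]]' 45
python3 - <<'E'
from h import *
print(todelta([.5917,.0438,.07]),delta([0,0,0],np.radians(100))[1],tip(),r.read_state()['ft_force'])
E
```

```text
time: 19.75
ee_pos: [0.5964, 0.0416, 0.1447]
eef_rot: [-0.086, 0.996, -0.002, -0.033]
ft_force: [0.3, 0.6, 0.3]
width: 0.0116
[0.1  0.16 1.7 ] -0.0016619148827767827 (array([0.5940939 , 0.04257674, 0.08686476]), array([ 0.02755437, -0.012633  ,  0.99954048])) [0.25903905 0.6470908  0.28977588]
```

```bash
python3 -m jog '[[0.1,0.15,0.7,0,1],[0,0,0.8,0,1],[0,0,0,0,1],[0,0,0.3,0,1],[0,0,0.3,0,1],[0,0,0.3,0,1],[0,0,0.3,0,1],[0,0,0.3,0,1],[0,0,0.3,0,1],[0,0,0.2,0,1]]' 45
python3 - <<'E'
from h import *
print(todelta([.5917,.0438,.06]),tip()[0],tool()[2].apply([0,0,1]),r.read_state()['ft_force'],r.read_state()['torque'])
E
```

```text
time: 20.75
ee_pos: [0.5923, 0.0427, 0.1103]
eef_rot: [-0.086, 0.996, -0.002, -0.033]
ft_force: [-0.3, 0.7, -0.0]
width: 0.0112
[-0.12 -0.03 -0.76] [0.58995911 0.04378135 0.0524756 ] [-0.06556583 -0.00902229 -0.99780746] [-0.31834649  0.65993008 -0.0279356 ] [ 0.00057018  0.05564535 -0.04049817]
```

```bash
python3 -m jog '[[-0.02,0,0.3,0,1],[-0.02,0,0.3,0,1],[-0.02,0,0.3,0,1],[-0.02,0,0.2,0,1],[-0.02,0,0.2,0,1],[-0.02,0,0.2,0,1],[-0.02,0,0.2,0,1],[0,0,0.2,0,1],[0,0,0,0,1],[0,0,0,0,1]]' 45
python3 - <<'E'
from h import *
print(tip(),tool()[2].apply([0,0,1]),r.read_state()['ft_force'],r.read_state()['torque'])
E
```

```text
time: 21.75
ee_pos: [0.5921, 0.0427, 0.0963]
eef_rot: [-0.086, 0.996, -0.001, -0.033]
ft_force: [-0.5, 0.0, 0.8]
width: 0.0113
(array([0.58968401, 0.04383872, 0.03847254]), array([ 0.02914221, -0.01543336,  0.99945612])) [-0.06638086 -0.00733129 -0.99776742] [-0.54707208  0.01155813  0.78632252] [0.0346437  0.27630198 0.02630082]
```

```bash
python3 -m jog '[[0,0,0.2,0,1],[0,0,0.2,0,1],[0,0,0.2,0,1],[0,0,0.2,0,1],[0,0,0.2,0,1],[0,0,0,0,1],[0,0,0,0,1],[0,0,0,0,1],[0,0,0,0,1],[0,0,0,0,1]]' 45
python3 - <<'E'
from h import *
print(tip(),tool()[2].apply([0,0,1]),r.read_state()['ft_force'],r.read_state()['torque'],r.read_state()['joint_positions'])
E
```

```text
time: 22.75
ee_pos: [0.5921, 0.0426, 0.096]
eef_rot: [-0.086, 0.996, 0.0, -0.033]
ft_force: [-5.0, -0.9, 4.5]
width: 0.0116
(array([0.58977241, 0.0439017 , 0.03816599]), array([ 0.0277908 , -0.01788574,  0.99945374])) [-0.06504709 -0.0048576  -0.99787037] [-4.96398686 -0.86428034  4.54089019] [-0.04438229  0.89916023  0.00253315] [-0.31224911  0.43311247  0.20914043  1.66527595 -0.10023955  1.11898405
  1.66992906]
```

The collar is seated: the tip is 24 mm below the face and resistance is now felt. Turning clockwise.

```bash
python3 -m jog '[[0,0,0,0.1,1],[0,0,0,0.1,1],[0,0,0,0.1,1],[0,0,0,0.1,1],[0,0,0,0.1,1],[0,0,0,0.1,1],[0,0,0,0,1],[0,0,0,0,1],[0,0,0,0,1],[0,0,0,0,1]]' 45
python3 - <<'E'
from h import *
print(tip(),tool()[2].apply([0,0,1]),r.read_state()['ft_force'],r.read_state()['torque'],delta([0,0,0],np.radians(100))[1])
E
```

```text
time: 23.75
ee_pos: [0.5922, 0.0451, 0.096]
eef_rot: [0.219, 0.975, -0.008, -0.032]
ft_force: [-3.5, 0.6, 4.2]
width: 0.0115
(array([0.59044003, 0.04545847, 0.03812758]), array([0.02201901, 0.00532676, 0.99974336])) [-0.06556144 -0.00245393 -0.99784552] [-3.54646948  0.61043166  4.23821117] [0.10020991 0.82889575 0.00339426] -0.6159349539720558
```

Turned 0.62 rad without trouble; continuing to the stop.

```bash
python3 -m jog '[[0,0,0,0.1,1],[0,0,0,0.1,1],[0,0,0,0.1,1],[0,0,0,0.1,1],[0,0,0,0.1,1],[0,0,0,0.06,1],[0,0,0,0.06,1],[0,0,0,0.06,1],[0,0,0,0.06,1],[0,0,0,0.06,1]]' 45
python3 - <<'E'
from h import *
print(tip(),tool()[2].apply([0,0,1]),r.read_state()['ft_force'],r.read_state()['torque'],delta([0,0,0],np.radians(100))[1])
E
```

```text
time: 24.75
ee_pos: [0.5938, 0.0467, 0.0961]
eef_rot: [0.588, 0.808, -0.018, -0.025]
ft_force: [-4.8, -0.9, 4.1]
width: 0.0119
(array([0.59201554, 0.04556194, 0.03822514]), array([0.03376564, 0.03321988, 0.99887753])) [-6.15099374e-02  5.06329624e-04 -9.98106343e-01] [-4.80072813 -0.881953    4.10022055] [0.09066413 0.78314684 0.60596089] -1.4329469047288663
```

Reaction torque is 0.6 N m against 0.1 N m of friction, at 1.43 rad of tool turn including slot play, so the cylinder is at its stop. Releasing and lifting straight up.

```bash
python3 -m jog '[[0,0,0,0,1],[0,0,0,0,0.8],[0,0,0,0,0.6],[0,0,0,0,0.5],[0,0,0,0,0.5],[0,0,0,0,0.5],[0,0,0,0,0.5],[0,0,-1.5,0,0.5],[0,0,-2.5,0,0.5],[0,0,-3,0,0.5]]' 45; python3 -m jog '[[0,0,-3,0,0],[0,0,-3,0,0],[-2,0,0,0,0],[-3,0,0,0,0],[-3,0,0,0,0],[0,0,0,0,0],[0,0,0,0,0],[0,0,0,0,0],[0,0,0,0,0],[0,0,0,0,0]]'
python3 - <<'E'
from h import *
s,e,q=tool(); print(e,s['ft_force'])
c=grab('wrist','w8');d=grab('scene','s8')
print('face px',proj(c,[.5917,.0438,.096]))
a=c['pixels'][:,:,::-1];b=d['pixels']
cv2.imwrite('pics/comp8.png',np.hstack([cv2.resize(a,(400,300)),cv2.resize(b[205:340,225:405][:,:,::-1],(400,300),interpolation=cv2.INTER_CUBIC)]))
E
```

```text
time: 25.75
ee_pos: [0.5971, 0.0464, 0.1652]
eef_rot: [0.586, 0.809, -0.02, -0.026]
ft_force: [-0.7, 0.1, -0.2]
width: 0.0434
time: 26.75
ee_pos: [0.6297, -0.0291, 0.2419]
eef_rot: [0.585, 0.811, -0.014, -0.021]
ft_force: [-0.8, -0.1, 0.8]
width: 0.0871
[ 0.62968907 -0.02905693  0.24188277] [-0.75425757 -0.09216342  0.80047881]
face px [265.77554204 101.98070525]
```

View pics/comp8.png

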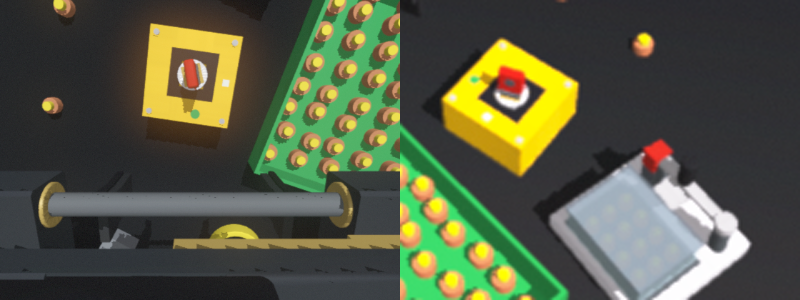

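The key stands upright in the cylinder at wrist crop (190,73) and the jaws are clear. In the scene view the bar's end sits in the red catch. Now measuring the key's angle, its seating and the bar angle numerically.

Run:
```python
from h import *
c=grab('wrist','w9');im=c['pixels']
m=blob(im,(0,120,60),(8,255,255),(230,70,75,70)); (u,v),wh,a=cv2.minAreaRect(cv2.findNonZero(m)); print((u,v),wh,a,onz(c,u,v,.098))
b=cv2.boxPoints(((u,v),wh,a)); w=np.array([onz(c,*p,.1)[:2] for p in b])
for i in(0,1): d=w[i+1]-w[i]; print('key',np.linalg.norm(d),np.degrees(np.arctan2(d[1],d[0])))
Y=blob(im,(18,150,120),(34,255,255),(190,20,160,170)); k=max(cv2.findContours(Y,cv2.RETR_EXTERNAL,cv2.CHAIN_APPROX_NONE)[0],key=cv2.contourArea)
w=np.array([onz(c,*p,.058)[:2] for p in cv2.boxPoints(cv2.minAreaRect(k))])
for i in(0,1): d=w[i+1]-w[i]; print('box',np.linalg.norm(d),np.degrees(np.arctan2(d[1],d[0])))
s=grab('scene');d=grab('side'); R1=((0,120,80),(8,255,255))
p,_=cen(blob(s['pixels'],*R1,(245,225,30,30)));q,_=cen(blob(d['pixels'],*R1,(270,180,32,32))); print('bow',tri(s,p,d,q),p,q,_)
B=((100,150,120),(125,255,255))
print('blue',tri(s,cen(blob(s['pixels'],*B,(229,158,22,22)))[0],d,cen(blob(d['pixels'],*B,(290,275,20,20)))[0]))
cv2.imwrite('pics/key9.png',np.hstack([cv2.resize(im[60:150,215:325][:,:,::-1],(440,360),interpolation=cv2.INTER_CUBIC),cv2.resize(d['pixels'][140:220,210:300][:,:,::-1],(360,360),interpolation=cv2.INTER_CUBIC)]))
```

```text
(267.3118896484375, 103.2935791015625) (42.74962615966797, 15.763389587402344) 80.13418579101562 [0.59332027 0.04316105 0.098     ]
key 0.011943583414976538 27.519513405619968
key 0.03145259397503235 -61.21237803619348
box 0.11222188181440064 96.852100490592
box 0.11129019161454935 10.139323682589248
bow (array([0.5937, 0.0398, 0.0864]), np.float64(0.0086)) (np.float64(271.38461538461536), np.float64(240.26923076923077)) (np.float64(284.1475409836066), np.float64(197.75409836065575)) 61
 ** On entry to DLASCL parameter number  4 had an illegal value
 ** On entry to DLASCL parameter number  4 had an illegal value
 ** On entry to DLASCL parameter number  4 had an illegal value
 ** On entry to DLASCL parameter number  4 had an illegal value
 ** On entry to DLASCL parameter number  5 had an illegal value
 ** On entry to DLASCL parameter number  4 had an illegal valueh.py:38: RuntimeWarning: Mean of empty slice.
  v,u=np.nonzero(m); return (u.mean(),v.mean()),len(u)
  ret = ret.dtype.type(ret / rcount)
Traceback (most recent call last):
  File "h.py", line 30, in tri
    t=np.linalg.lstsq(np.c_[d1,-d2],o2-o1,rcond=None)[0]
      ~~~~~~~~~~~~~~~^^^^^^^^^^^^^^^^^^^^^^^^^^^^^^^^
numpy.linalg.LinAlgError: SVD did not converge in Linear Least Squares
```

The key is at -61.2° against the box's 10.1°, so it has turned about 1.24 rad, consistent with the stop. The side view was partly hidden by the arm, so the bow triangulation (8.6 mm miss) isn't reliable and the blue check failed. One last check covers the latch bar and the blue key.

Run:
```python
from h import *
s=r.camera('scene');d=r.camera('side');a=np.load('pics/scene0.npy');b=np.load('pics/side0.npy')
B=((100,150,120),(125,255,255))
for n,x,y,roi in(('scene',a,s['pixels'],(229,158,22,22)),('side',b,d['pixels'],(290,275,20,20))):
    m0,m1=blob(x,*B,roi),blob(y,*B,roi); print(n,'blue before/after',[cen(m) if m.any() else 'hidden' for m in(m0,m1)])
cv2.imwrite('pics/last.png',np.hstack([cv2.resize(s['pixels'][258:333,295:395][:,:,::-1],(400,300),interpolation=cv2.INTER_CUBIC),cv2.resize(d['pixels'][145:220,212:312][:,:,::-1],(400,300),interpolation=cv2.INTER_CUBIC)]))
```

```text
scene blue before/after [((np.float64(238.90526315789472), np.float64(167.89473684210526)), 95), 'hidden']
side blue before/after [((np.float64(298.85714285714283), np.float64(283.84415584415586)), 77), ((np.float64(298.85714285714283), np.float64(283.84415584415586)), 77)]
```

View pics/last.png

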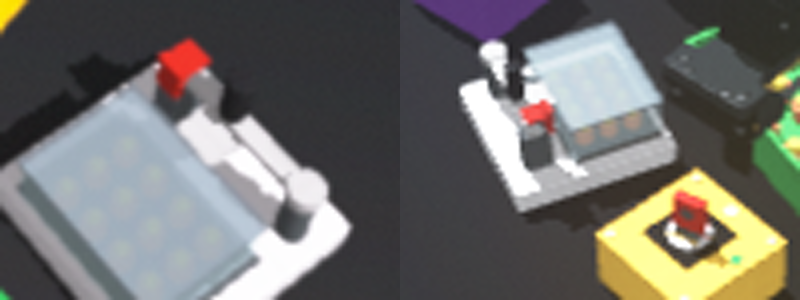

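The bar runs from the pivot cap at crop (305,190) past the knob at (235,103) into the red catch at (185,70). The red key stands seated in the switch at (690,215), and the blue key's side-view pixels are unchanged. Handing in.

```bash
python3 -c "
from bench import r
print(r.close_job(), r.read_state()['time'])"
```

```text
the job is handed in; nothing more can be done
the job is handed in; nothing more can be done
```

I closed the latch, seated the red key in the yellow box's switch, turned it clockwise to its stop, let go, and handed the job in. The last clock reading was 26.75 s of the 64 s allowed; no verdict is reported.

- **Latch:** I gripped the knob and swung the bar until it resisted at about 10 N. Its angle was -96.4°, against -95.9° estimated for closed. The last pictures show the bar's end in the red catch.
- **Key seated:** The key found the slot on the first try. The collar came to rest on the face with the tip about 24 mm down.
- **Cylinder turned:** The reaction torque reached 0.6 N m at the stop, against 0.1 N m of friction. The picture afterwards shows the key turned about 1.24 rad, including some play in the slot. The key looks upright and the gripper is clear of everything.
- **Blue key:** Its side-view pixels are identical before and after. The scene view of it was hidden by the arm.

Some checks were weak or disagreed:
- **Bow position:** The two-view position of the red bow missed by 8.6 mm, probably because the arm hid part of the side view, so I relied on the wrist camera instead.
- **Tool tilt:** The tool picked up about 3.7° of tilt while working. I estimated the key's lean at about 2.7° just before release, within the limit of 0.15 rad (8.6°).
- **Bystanders:** I did not measure the other things on the bench afterwards; I kept the arm well above them.

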